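Scoop ankle bumpers into the empty job tray

ROBOT

A 6-joint arm with a two-finger parallel gripper is mounted at the origin on the work surface. World frame = base frame: x ahead of the robot, y to its left, z up, the work surface at z = 0. Lengths are in mm, angles in degrees, forces in N, time in s.
With the tool pointing down it reaches from about 350 to 850 mm from the base axis. Payload 8.1 kg.
Tool frame: the origin (TCP) lies midway between the tips of the shut fingers; the grasp point (between the pads) lies 19 mm behind it (r.pinch_z is the distance from the TCP to the grasp point, in mm); z points along the fingers, y is the line along which they close (so a half turn about z gives the same grasp; the last joint's range is limited). The gripper opens to 85 mm and grips with 20 to 120 N. Pads are 22 mm wide; open, the fingers measure 114 mm over their backs; the gripper's body (76 mm by 85 mm) begins 54 mm behind the grasp point. The pads swing forward as they close: fully open they stand 13 mm farther back than shut.
Start: joints at [-80.581, 7.471, 85.268, -0, 87.261, -4.893], TCP at [148.346, -581.377, 231.292] pointing down, gripper open.
Joint ranges: [-169.43, 169.43], [-51.17, 129.36], [1.28, 143.12], [-76.62, 256.62], [0, 156.53], [-152.29, 152.29]. Speed limits (degrees/s): [136.94, 136.94, 159.86, 180, 180, 180].

INTERFACE

Orientations are given as [roll, pitch, yaw] about the fixed x, y, z axes, in that order (R = Rz(yaw) Ry(pitch) Rx(roll)).
In Python, from bench import sensors, optics, job, r gives the robot as it stands.
- The arm moves only by the tool play_rows, never from a script. Its argument "motion" is a list that holds one entry, the list of rows, each a list of 6 numbers: the shift along the tool's x, y, z in cm, then the turn, a rotation vector about the tool's x, y, z in degrees. In form: [[[x, y, z, ax, ay, az], ...]]. A call has 1 to 5 rows; each row is the pose to reach, as a shift and turn from the pose commanded when the call began, along the tool's axes at that moment; what a row does not reach only later rows make up. A row lasts 1/10 s, in which the tool goes at most 50 mm and 8.59 degrees, less where a joint would pass 70% of its speed; a pose out of reach is approached as far as the arm can. A call with a gripper value outside its range is refused whole. "jaw" is the opening, from 0 (shut) to 1 (fully open), set as the call begins (left out, the last holds). The fingers move at their own pace and stop on an object; "squeeze" is the grip in N (left out, the last holds). Time passes only in rows, so rows that repeat a pose let the fingers close. It gives the time, the measured TCP pose, the force, the opening and the grip force at its end, in the units of the state.
- sensors.sense(): the state, without advancing time (a new reading comes with each control period).
- optics.snapshot(name): name is "scene" or "top" or "wrist"; returns a dict with "pixels" (384x512x3 uint8, red, green, blue), "mtx" (3x3 intrinsics, pixels), "R" (3x3) and "t" (3): a world point X has camera coordinates R X + t; the wrist camera has in their place "T_tool_cam" (4x4, takes a point from camera to tool coordinates, whose origin is the TCP and whose axes are the flange's). Camera axes: x right, y down, z forward; pixel columns grow to the right and rows downward; lengths in mm; the calibration is good to about 2 mm. A picture is of the moment at which its call begins: read the wrist's pose just before it. There is no depth.
- job.hand_in(): hands the job in; it is judged then, once.
The state is a dict: "time": time; "joint_pos": joint angles; "qd": joint speeds; "joint_efforts": joint torques, N m; "tool_pos": TCP position; "tcp_rot": TCP orientation; "ft_force": force on the tool from outside, world axes, zero at the start; "wrist_torque": the same for the moment, N m; "finger_gap": finger opening in mm; "grip_force": force on a finger pad.
Only numpy, scipy, OpenCV 4.12 (cv2) and the standard library are available. Lean on these libraries where they do the work, as an engineer would, in place of code of your own. Each camera call takes 0.05 s, during which the arm holds its last target. There are 200 camera calls.

TASK

The scoop lies with its handle shut in under the little shelf: draw it out, set it down flat on the open bench and let go, then take it by its handle. With it, scoop at least three of the rubber bumpers out of the long bin in one go and tip them into the job tray that is empty, not the one holding the foot adapter; any others stay in the bin. Finally lay the scoop back flat on the bench, clear of the shelf, without having touched the bumpers with the gripper or disturbed the adapter, the foot, the tape or the jar.

Things in the scene. Friction and masses are not known exactly. Their poses are not given: they have to be found in the camera images.
- scoop: aluminium scoop, about 140 g, flat underside down. Origin: centre of the underside of its pan; +x out of the open mouth, z up, handle on the -x side. Pan 95 mm long (x +-47.5), 66 mm wide outside, floor 1.5 mm; walls 2.5 mm thick, 36 mm high at the back and sides (22 mm for x 7.5 to 33.5, none in front of that). At the start its handle is under the shelf and only the pan sticks out
- scoop_grip (a point): point to hold on the scoop's handle, at x -98.5, z +64 mm in the scoop's frame. The handle is a straight black bar, 16 mm wide (y), 18 mm thick, 105 mm long, that leaves the top of the back wall (36 mm up) and rises backwards at 28 degrees; this point is on its axis, 60 mm along
- scoop_end (a point): rear tip of the scoop's handle, at x -138, z +85 mm in the scoop's frame
- scoop_pan (a point): centre of the scoop's pan, 16 mm above its underside; the pan can be gripped here across its 66 mm width (along the scoop's y), or by a wall
- shelf: low plywood shelf fixed to the bench: board 140 mm deep (x), 200 mm wide (y), underside 95 mm and top 107 mm above the bench, on 12 mm side panels at y +-94 mm, open at front and back. Cartons on its rear half reach 30 mm above the board. Origin on the bench under its centre; -x is its front, where the pan sticks out
- bin: long grey plastic bin fixed to the bench, 290 mm long (x), 82 mm wide (y) outside, walls and floor 3 mm, 35 mm high; the +x end wall is 80 mm high and the sides 65 mm for x over 85 mm. Inside, at the +x end, a ramp (42 degrees) rises from the floor at x 107 mm to 35 mm up at x 142 mm. Origin: centre of its underside, z up. The bumpers start in its +x half; its -x half is bare
- bumper0: black rubber bumper, a ball of 28 mm diameter flattened at two poles to 24 mm, about 18 g, loose; origin at its centre, z through its flat poles (upright at the start)
- bumper1: black rubber bumper, a ball of 28 mm diameter flattened at two poles to 24 mm, about 18 g, loose; origin at its centre, z through its flat poles (upright at the start)
- bumper2: black rubber bumper, a ball of 28 mm diameter flattened at two poles to 24 mm, about 18 g, loose; origin at its centre, z through its flat poles (upright at the start)
- bumper3: black rubber bumper, a ball of 28 mm diameter flattened at two poles to 24 mm, about 18 g, loose; origin at its centre, z through its flat poles (upright at the start)
- bumper4: black rubber bumper, a ball of 28 mm diameter flattened at two poles to 24 mm, about 18 g, loose; origin at its centre, z through its flat poles (upright at the start)
- tray_1: square open steel tray, 130 x 130 mm outside, walls 3 mm thick and 36 mm high, floor 3 mm, fixed to the bench; origin at the centre of its underside, z up. One of the two trays, either one, holds the foot adapter at the start; the other is empty
- tray_2: square open steel tray, 130 x 130 mm outside, walls 3 mm thick and 36 mm high, floor 3 mm, fixed to the bench; origin at the centre of its underside, z up. One of the two trays, either one, holds the foot adapter at the start; the other is empty
- adapter: dark steel foot adapter lying in one of the trays: 62 x 50 mm flange 12 mm thick with a stub, 40 mm high overall; origin at the centre of its underside
- foot: bystander: skin-coloured prosthetic foot, 180 mm long, up to 115 mm high with its tube; origin about the middle of its sole
- tape: bystander: roll of tape lying flat, 100 mm diameter, 48 mm high; origin at the centre of its underside
- glue: bystander: closed white jar, 56 mm diameter, 120 mm high; origin at the centre of its underside
Things that resemble listed ones, but are neither listed nor needed, are in the scene too. Several things have the shape of the adapter; the one meant has the colours described above. Several things have the shape of the scoop; the one meant has the colours described above.

How it is judged (in metres and radians):
On the way, in this order (a step that is already met when the one before it is completed fails the run):
1. the scoop lies flat on the bench, clear of the shelf, and is let go (x of scoop_end in the frame of shelf below -0.075 m and height (world z) of scoop below 0.006 m and angle between scoop's own z axis and vertical below 0.1 rad and contact force between the fingers and scoop below 0.05 N), for 0.2 s.
2. the scoop is held by its handle and lifted off the bench (contact force between the fingers and scoop above 0.5 N and distance between the grasp point and scoop_grip below 0.05 m and height (world z) of scoop above 0.02 m), for 0.2 s.
3. at least three bumpers together are carried in the raised scoop, still held by its handle (distance between the grasp point and scoop_grip below 0.05 m and ((x of bumper0 in the frame of scoop between -0.05 and 0.05 m and y of bumper0 in the frame of scoop between -0.033 and 0.033 m and z of bumper0 in the frame of scoop between 0 and 0.06 m and height (world z) of each of bumper0, bumper1, bumper2 above 0.06 m and x of bumper1 in the frame of scoop between -0.05 and 0.05 m and y of bumper1 in the frame of scoop between -0.033 and 0.033 m and z of bumper1 in the frame of scoop between 0 and 0.06 m and x of bumper2 in the frame of scoop between -0.05 and 0.05 m and y of bumper2 in the frame of scoop between -0.033 and 0.033 m and z of bumper2 in the frame of scoop between 0 and 0.06 m) or (x of bumper0 in the frame of scoop between -0.05 and 0.05 m and y of bumper0 in the frame of scoop between -0.033 and 0.033 m and z of bumper0 in the frame of scoop between 0 and 0.06 m and height (world z) of each of bumper0, bumper1, bumper3 above 0.06 m and x of bumper1 in the frame of scoop between -0.05 and 0.05 m and y of bumper1 in the frame of scoop between -0.033 and 0.033 m and z of bumper1 in the frame of scoop between 0 and 0.06 m and x of bumper3 in the frame of scoop between -0.05 and 0.05 m and y of bumper3 in the frame of scoop between -0.033 and 0.033 m and z of bumper3 in the frame of scoop between 0 and 0.06 m) or (x of bumper0 in the frame of scoop between -0.05 and 0.05 m and y of bumper0 in the frame of scoop between -0.033 and 0.033 m and z of bumper0 in the frame of scoop between 0 and 0.06 m and height (world z) of each of bumper0, bumper1, bumper4 above 0.06 m and x of bumper1 in the frame of scoop between -0.05 and 0.05 m and y of bumper1 in the frame of scoop between -0.033 and 0.033 m and z of bumper1 in the frame of scoop between 0 and 0.06 m and x of bumper4 in the frame of scoop between -0.05 and 0.05 m and y of bumper4 in the frame of scoop between -0.033 and 0.033 m and z of bumper4 in the frame of scoop between 0 and 0.06 m) or (x of bumper0 in the frame of scoop between -0.05 and 0.05 m and y of bumper0 in the frame of scoop between -0.033 and 0.033 m and z of bumper0 in the frame of scoop between 0 and 0.06 m and height (world z) of each of bumper0, bumper2, bumper3 above 0.06 m and x of bumper2 in the frame of scoop between -0.05 and 0.05 m and y of bumper2 in the frame of scoop between -0.033 and 0.033 m and z of bumper2 in the frame of scoop between 0 and 0.06 m and x of bumper3 in the frame of scoop between -0.05 and 0.05 m and y of bumper3 in the frame of scoop between -0.033 and 0.033 m and z of bumper3 in the frame of scoop between 0 and 0.06 m) or (x of bumper0 in the frame of scoop between -0.05 and 0.05 m and y of bumper0 in the frame of scoop between -0.033 and 0.033 m and z of bumper0 in the frame of scoop between 0 and 0.06 m and height (world z) of each of bumper0, bumper2, bumper4 above 0.06 m and x of bumper2 in the frame of scoop between -0.05 and 0.05 m and y of bumper2 in the frame of scoop between -0.033 and 0.033 m and z of bumper2 in the frame of scoop between 0 and 0.06 m and x of bumper4 in the frame of scoop between -0.05 and 0.05 m and y of bumper4 in the frame of scoop between -0.033 and 0.033 m and z of bumper4 in the frame of scoop between 0 and 0.06 m) or (x of bumper0 in the frame of scoop between -0.05 and 0.05 m and y of bumper0 in the frame of scoop between -0.033 and 0.033 m and z of bumper0 in the frame of scoop between 0 and 0.06 m and height (world z) of each of bumper0, bumper3, bumper4 above 0.06 m and x of bumper3 in the frame of scoop between -0.05 and 0.05 m and y of bumper3 in the frame of scoop between -0.033 and 0.033 m and z of bumper3 in the frame of scoop between 0 and 0.06 m and x of bumper4 in the frame of scoop between -0.05 and 0.05 m and y of bumper4 in the frame of scoop between -0.033 and 0.033 m and z of bumper4 in the frame of scoop between 0 and 0.06 m) or (x of bumper1 in the frame of scoop between -0.05 and 0.05 m and y of bumper1 in the frame of scoop between -0.033 and 0.033 m and z of bumper1 in the frame of scoop between 0 and 0.06 m and height (world z) of each of bumper1, bumper2, bumper3 above 0.06 m and x of bumper2 in the frame of scoop between -0.05 and 0.05 m and y of bumper2 in the frame of scoop between -0.033 and 0.033 m and z of bumper2 in the frame of scoop between 0 and 0.06 m and x of bumper3 in the frame of scoop between -0.05 and 0.05 m and y of bumper3 in the frame of scoop between -0.033 and 0.033 m and z of bumper3 in the frame of scoop between 0 and 0.06 m) or (x of bumper1 in the frame of scoop between -0.05 and 0.05 m and y of bumper1 in the frame of scoop between -0.033 and 0.033 m and z of bumper1 in the frame of scoop between 0 and 0.06 m and height (world z) of each of bumper1, bumper2, bumper4 above 0.06 m and x of bumper2 in the frame of scoop between -0.05 and 0.05 m and y of bumper2 in the frame of scoop between -0.033 and 0.033 m and z of bumper2 in the frame of scoop between 0 and 0.06 m and x of bumper4 in the frame of scoop between -0.05 and 0.05 m and y of bumper4 in the frame of scoop between -0.033 and 0.033 m and z of bumper4 in the frame of scoop between 0 and 0.06 m) or (x of bumper1 in the frame of scoop between -0.05 and 0.05 m and y of bumper1 in the frame of scoop between -0.033 and 0.033 m and z of bumper1 in the frame of scoop between 0 and 0.06 m and height (world z) of each of bumper1, bumper3, bumper4 above 0.06 m and x of bumper3 in the frame of scoop between -0.05 and 0.05 m and y of bumper3 in the frame of scoop between -0.033 and 0.033 m and z of bumper3 in the frame of scoop between 0 and 0.06 m and x of bumper4 in the frame of scoop between -0.05 and 0.05 m and y of bumper4 in the frame of scoop between -0.033 and 0.033 m and z of bumper4 in the frame of scoop between 0 and 0.06 m) or (x of bumper2 in the frame of scoop between -0.05 and 0.05 m and y of bumper2 in the frame of scoop between -0.033 and 0.033 m and z of bumper2 in the frame of scoop between 0 and 0.06 m and height (world z) of each of bumper2, bumper3, bumper4 above 0.06 m and x of bumper3 in the frame of scoop between -0.05 and 0.05 m and y of bumper3 in the frame of scoop between -0.033 and 0.033 m and z of bumper3 in the frame of scoop between 0 and 0.06 m and x of bumper4 in the frame of scoop between -0.05 and 0.05 m and y of bumper4 in the frame of scoop between -0.033 and 0.033 m and z of bumper4 in the frame of scoop between 0 and 0.06 m))), for 0.2 s.
At the end, for the whole second after the job is handed in: three or more bumpers at rest in the tray without the adapter (centres within 72 mm of its centre, below 55 mm), all others in that tray or the bin; scoop released, at rest, flat on the bench (within 6 mm, 0.1 rad), its handle tip in front of the shelf (all of step 1 and ((horizontal distance between adapter and tray_1 above 0.09 m and ((horizontal distance between each of bumper0, bumper1, bumper2 and tray_1 below 0.072 m and height (world z) of each of bumper0, bumper1, bumper2 below 0.055 m) or (horizontal distance between each of bumper0, bumper1, bumper3 and tray_1 below 0.072 m and height (world z) of each of bumper0, bumper1, bumper3 below 0.055 m) or (horizontal distance between each of bumper0, bumper1, bumper4 and tray_1 below 0.072 m and height (world z) of each of bumper0, bumper1, bumper4 below 0.055 m) or (horizontal distance between each of bumper0, bumper2, bumper3 and tray_1 below 0.072 m and height (world z) of each of bumper0, bumper2, bumper3 below 0.055 m) or (horizontal distance between each of bumper0, bumper2, bumper4 and tray_1 below 0.072 m and height (world z) of each of bumper0, bumper2, bumper4 below 0.055 m) or (horizontal distance between each of bumper0, bumper3, bumper4 and tray_1 below 0.072 m and height (world z) of each of bumper0, bumper3, bumper4 below 0.055 m) or (horizontal distance between each of bumper1, bumper2, bumper3 and tray_1 below 0.072 m and height (world z) of each of bumper1, bumper2, bumper3 below 0.055 m) or (horizontal distance between each of bumper1, bumper2, bumper4 and tray_1 below 0.072 m and height (world z) of each of bumper1, bumper2, bumper4 below 0.055 m) or (horizontal distance between each of bumper1, bumper3, bumper4 and tray_1 below 0.072 m and height (world z) of each of bumper1, bumper3, bumper4 below 0.055 m) or (horizontal distance between each of bumper2, bumper3, bumper4 and tray_1 below 0.072 m and height (world z) of each of bumper2, bumper3, bumper4 below 0.055 m)) and ((horizontal distance between bumper0 and tray_1 below 0.072 m and height (world z) of bumper0 below 0.055 m) or (x of bumper0 in the frame of bin between -0.143 and 0.143 m and y of bumper0 in the frame of bin between -0.039 and 0.039 m and height (world z) of bumper0 below 0.07 m)) and ((horizontal distance between bumper1 and tray_1 below 0.072 m and height (world z) of bumper1 below 0.055 m) or (x of bumper1 in the frame of bin between -0.143 and 0.143 m and y of bumper1 in the frame of bin between -0.039 and 0.039 m and height (world z) of bumper1 below 0.07 m)) and ((horizontal distance between bumper2 and tray_1 below 0.072 m and height (world z) of bumper2 below 0.055 m) or (x of bumper2 in the frame of bin between -0.143 and 0.143 m and y of bumper2 in the frame of bin between -0.039 and 0.039 m and height (world z) of bumper2 below 0.07 m)) and ((horizontal distance between bumper3 and tray_1 below 0.072 m and height (world z) of bumper3 below 0.055 m) or (x of bumper3 in the frame of bin between -0.143 and 0.143 m and y of bumper3 in the frame of bin between -0.039 and 0.039 m and height (world z) of bumper3 below 0.07 m)) and ((horizontal distance between bumper4 and tray_1 below 0.072 m and height (world z) of bumper4 below 0.055 m) or (x of bumper4 in the frame of bin between -0.143 and 0.143 m and y of bumper4 in the frame of bin between -0.039 and 0.039 m and height (world z) of bumper4 below 0.07 m))) or (horizontal distance between adapter and tray_2 above 0.09 m and ((horizontal distance between each of bumper0, bumper1, bumper2 and tray_2 below 0.072 m and height (world z) of each of bumper0, bumper1, bumper2 below 0.055 m) or (horizontal distance between each of bumper0, bumper1, bumper3 and tray_2 below 0.072 m and height (world z) of each of bumper0, bumper1, bumper3 below 0.055 m) or (horizontal distance between each of bumper0, bumper1, bumper4 and tray_2 below 0.072 m and height (world z) of each of bumper0, bumper1, bumper4 below 0.055 m) or (horizontal distance between each of bumper0, bumper2, bumper3 and tray_2 below 0.072 m and height (world z) of each of bumper0, bumper2, bumper3 below 0.055 m) or (horizontal distance between each of bumper0, bumper2, bumper4 and tray_2 below 0.072 m and height (world z) of each of bumper0, bumper2, bumper4 below 0.055 m) or (horizontal distance between each of bumper0, bumper3, bumper4 and tray_2 below 0.072 m and height (world z) of each of bumper0, bumper3, bumper4 below 0.055 m) or (horizontal distance between each of bumper1, bumper2, bumper3 and tray_2 below 0.072 m and height (world z) of each of bumper1, bumper2, bumper3 below 0.055 m) or (horizontal distance between each of bumper1, bumper2, bumper4 and tray_2 below 0.072 m and height (world z) of each of bumper1, bumper2, bumper4 below 0.055 m) or (horizontal distance between each of bumper1, bumper3, bumper4 and tray_2 below 0.072 m and height (world z) of each of bumper1, bumper3, bumper4 below 0.055 m) or (horizontal distance between each of bumper2, bumper3, bumper4 and tray_2 below 0.072 m and height (world z) of each of bumper2, bumper3, bumper4 below 0.055 m)) and ((horizontal distance between bumper0 and tray_2 below 0.072 m and height (world z) of bumper0 below 0.055 m) or (x of bumper0 in the frame of bin between -0.143 and 0.143 m and y of bumper0 in the frame of bin between -0.039 and 0.039 m and height (world z) of bumper0 below 0.07 m)) and ((horizontal distance between bumper1 and tray_2 below 0.072 m and height (world z) of bumper1 below 0.055 m) or (x of bumper1 in the frame of bin between -0.143 and 0.143 m and y of bumper1 in the frame of bin between -0.039 and 0.039 m and height (world z) of bumper1 below 0.07 m)) and ((horizontal distance between bumper2 and tray_2 below 0.072 m and height (world z) of bumper2 below 0.055 m) or (x of bumper2 in the frame of bin between -0.143 and 0.143 m and y of bumper2 in the frame of bin between -0.039 and 0.039 m and height (world z) of bumper2 below 0.07 m)) and ((horizontal distance between bumper3 and tray_2 below 0.072 m and height (world z) of bumper3 below 0.055 m) or (x of bumper3 in the frame of bin between -0.143 and 0.143 m and y of bumper3 in the frame of bin between -0.039 and 0.039 m and height (world z) of bumper3 below 0.07 m)) and ((horizontal distance between bumper4 and tray_2 below 0.072 m and height (world z) of bumper4 below 0.055 m) or (x of bumper4 in the frame of bin between -0.143 and 0.143 m and y of bumper4 in the frame of bin between -0.039 and 0.039 m and height (world z) of bumper4 below 0.07 m)))) and linear speed of scoop below 0.02 m/s and linear speed of each of bumper0, bumper1, bumper2, bumper3, bumper4 below 0.03 m/s); the robot touches nothing.
It fails at once if the foot is moved more than 30 mm (distance of foot from where it was at the start of the episode above 0.03 m).
It fails at once if the tape is moved more than 30 mm (distance of tape from where it was at the start of the episode above 0.03 m).
It fails at once if the glue is moved more than 30 mm (distance of glue from where it was at the start of the episode above 0.03 m).
It fails at once if the adapter is moved more than 30 mm (distance of adapter from where it was at the start of the episode above 0.03 m).
It fails at once if a bumper is touched by the gripper (contact force between any of the fingers, the arm and bumper0 above 0.5 N or contact force between any of the fingers, the arm and bumper1 above 0.5 N or contact force between any of the fingers, the arm and bumper2 above 0.5 N or contact force between any of the fingers, the arm and bumper3 above 0.5 N or contact force between any of the fingers, the arm and bumper4 above 0.5 N).
It also fails if it takes over 72 s, if anything falls off the work surface, if the arm or the gripper's body presses on something with over 40 N, if the wrist force passes 120 N, or if a joint passes its speed limit or range.

## Working session

There is one attempt and no reset: what is moved stays moved. The work goes in short steps, Python scripts to look and compute and a tool call to move; the robot and the scene stay as the last step left them, time stands still between calls to the robot, and variables do not carry over. Pictures are saved under pics/ and viewed, at most 10 in all, crops included, and the job is handed in when it is done.

Besides the shell and the picture viewer there is one more tool, called after ">>>" as name(argument=value, ...) on one line, values as JSON. play_rows: Moves the arm, as the interface text tells. Its arguments: {"type":"object","properties":{"motion":{"type":"array","items":{"type":"array","items":{"type":"array","items":{"type":"number"}}}},"jaw":{"type":"number"},"squeeze":{"type":"number"}},"required":["motion"]}

```bash
mkdir -p pics; ls; python3 - <<'E'
from bench import sensors, optics, job, r
import cv2, numpy as np
s=sensors.sense(); print(s)
ims=[]
for n in("scene","top"):
    d=optics.snapshot(n); cv2.imwrite(f"pics/{n}0.png",cv2.resize(d["pixels"][:,:,::-1],(800,600),interpolation=cv2.INTER_CUBIC))
    np.savez(f"{n}.npz",**d); print(n,d["mtx"],d["R"],d["t"])
print(optics.snapshot("wrist")["T_tool_cam"], r.pinch_z)
E
```

```text
pics
{'time': 0.0, 'joint_pos': array([-8.05810953e+01,  7.51450813e+00,  8.53292174e+01, -1.51969138e-05,
        8.72609795e+01, -4.89126977e+00]), 'qd': array([-0.02612135, -0.0028577 ,  0.02414122, -0.02431994,  0.11633823,
        0.05276474]), 'joint_efforts': array([-2.34499981e-03, -5.69397783e+01, -5.00556099e+01, -3.09490097e-04,
        1.48916454e-02,  7.43584701e-05]), 'tool_pos': array([ 148.25304008, -580.83450681,  230.25127271]), 'tcp_rot': array([-1.79895675e+02, -8.91255600e-03,  1.43101671e+01]), 'ft_force': array([-0.51306978,  0.56201798,  0.71057986]), 'wrist_torque': array([-0.0491751 ,  0.00212253,  0.00310619]), 'grip_force': 0.0, 'finger_gap': 85.67406132643654}
scene [[347.87161232   0.         252.90609534]
 [  0.         347.87161232 191.48584699]
 [  0.           0.           1.        ]] [[ 0.73112975  0.68203783 -0.01654354]
 [ 0.44537559 -0.4955212  -0.74572067]
 [-0.51680739  0.53785048 -0.66605329]] [-318.16126245 -141.85028282 1281.63597513]
top [[394.122477     0.         252.48762424]
 [  0.         394.122477   193.61998672]
 [  0.           0.           1.        ]] [[ 0.01556722 -0.99974922 -0.01609837]
 [-0.99323872 -0.0136094  -0.1152893 ]
 [ 0.1150413   0.01778426 -0.9932015 ]] [ -21.31970999  459.48261968 1358.89739055]
[[ 6.45810890e-04 -9.57241270e-01 -2.89290051e-01  7.37421038e+01]
 [ 9.99999714e-01  7.31812461e-04 -1.89119482e-04  2.11275422e+00]
 [ 3.92739038e-04 -2.89289846e-01  9.57241469e-01 -1.42954459e+02]
 [ 0.00000000e+00  0.00000000e+00  0.00000000e+00  1.00000000e+00]] 18.700000000000003
```

View pics/scene0.png

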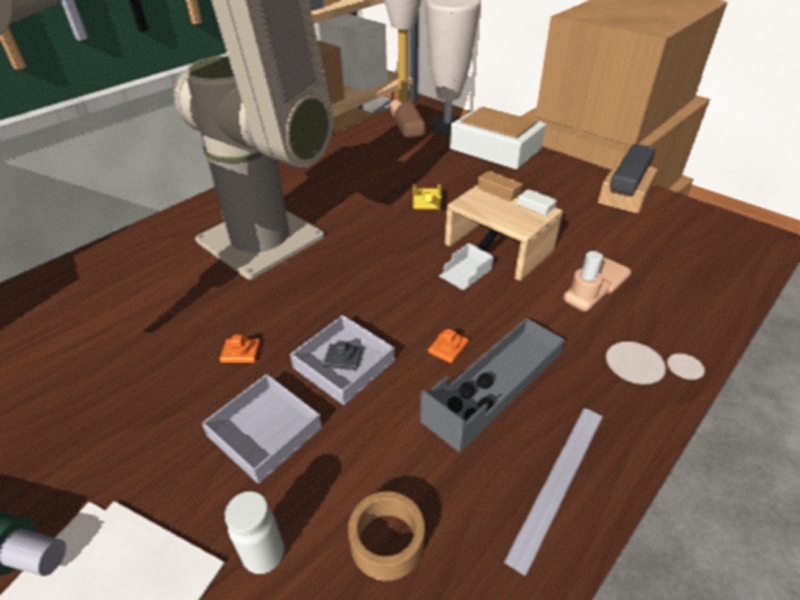

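View pics/top0.png

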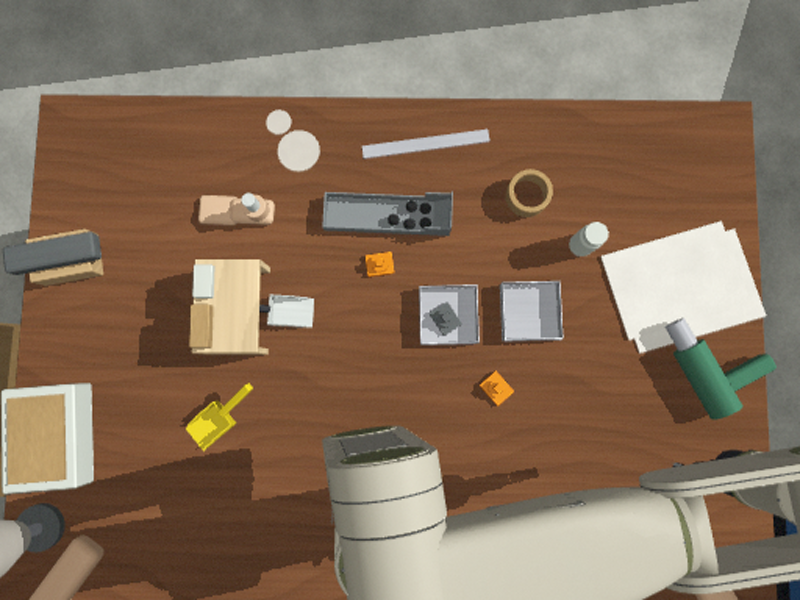

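Scene view: pan at (467,266), shelf at (503,220), bin from (440,420) to (545,335), empty tray at (262,425), adapter tray at (343,358). Top view: pan (291,311), shelf board (228,307), bin (387,213) with bumpers at its right end (about (410,215)), adapter tray (449,316), empty tray (531,311).

```bash
cat > h.py <<'E'
import numpy as np, cv2
from scipy.spatial.transform import Rotation as Ro
S=512/800
def ray(d,p,native=False):
    p=np.array(p,float)*(1 if native else S)
    v=np.linalg.inv(d["mtx"])@[p[0],p[1],1]
    return -d["R"].T@d["t"], d["R"].T@v
def plane(d,p,z,native=False):
    o,v=ray(d,p,native); return (o+v*(z-o[2])/v[2]).round(1)
def tri(*obs):  # (d,p,native)
    A=np.zeros((3,3));b=np.zeros(3)
    for d,p,n in obs:
        o,v=ray(d,p,n); v=v/np.linalg.norm(v); P=np.eye(3)-np.outer(v,v); A+=P;b+=P@o
    return np.linalg.solve(A,b).round(1)
def wristcam(s,d):
    T=np.eye(4);T[:3,:3]=Ro.from_euler('xyz',s["tcp_rot"],degrees=True).as_matrix();T[:3,3]=s["tool_pos"]
    C=np.linalg.inv(T@d["T_tool_cam"]); return dict(mtx=d["mtx"],R=C[:3,:3],t=C[:3,3],pixels=d["pixels"])
def move(s,pos,rpy):
    R0=Ro.from_euler('xyz',s["tcp_rot"],degrees=True)
    sh=R0.inv().apply(np.array(pos)-s["tool_pos"])/10
    rv=(R0.inv()*Ro.from_euler('xyz',rpy,degrees=True)).as_rotvec(degrees=True)
    return np.r_[sh,rv].round(2).tolist()
E
python3 - <<'E'
from h import *
from bench import sensors
t=np.load("top.npz");c=np.load("scene.npz")
print("pan lip",plane(t,(313,298),1),plane(t,(312,327),1), "scene lip",plane(c,(440,276),1),plane(c,(463,288),1))
print("pan back",plane(t,(270,294),36),plane(t,(267,325),36))
print("shelf",[plane(t,p,107) for p in((260,260),(258,353))], "tri",tri((t,(260,260),0),(c,(556,214),0)), )
print("bin",[plane(t,p,z) for p,z in(((324,192),35),((322,233),35),((452,193),80),((450,236),80))])
print("tray",[plane(t,p,36) for p in((501,282),(561,281),(563,341),(503,342))])
print("trayA",[plane(t,p,36) for p in((419,286),(479,285),(479,345),(419,347))])
for p in((410,206),(425,207),(393,219),(410,223),(425,223)):print("b",plane(t,p,20))
print("glue",plane(t,(596,233),120),"tape",plane(t,(530,191),48))
s=sensors.sense()
print(move(s,[520,180,200],[180,0,90]),move(s,[520,180,200],[180,0,-90]))
E
```

```text
pan lip [470.6 173.3   1. ] [403.8 173.6   1. ] scene lip [403.3 175.2   1. ] [464.2 176.7   1. ]
pan back [474.1 265.1  36. ] [404.3 269.1  36. ]
shelf [array([538.2, 273.6, 107. ]), array([339.5, 269.7, 107. ])] tri [553.7 278.6 165.7]
bin [array([711. , 150.5,  35. ]), array([615.3, 152.3,  35. ]), array([ 698.3, -138.5,   80. ]), array([ 601.6, -134.6,   80. ])]
tray [array([ 508.1, -252.2,   36. ]), array([ 512.1, -385.8,   36. ]), array([ 378.2, -388.1,   36. ]), array([ 374.1, -256. ,   36. ])]
trayA [array([496.6, -69. ,  36. ]), array([ 500.7, -203.1,   36. ]), array([ 366.7, -203.1,   36. ]), array([360.3, -70.5,  36. ])]
b [684.6 -46.6  20. ]
b [682.6 -81.1  20. ]
b [653.5  -8.   20. ]
b [644.6 -47.1  20. ]
b [645.  -81.5  20. ]
glue [ 602.6 -439.7  120. ] tape [ 714.4 -316.4   48. ]
[54.83, -64.54, 3.15, -0.07, -0.06, -75.69] [54.83, -64.54, 3.15, -0.07, 0.07, 104.31]
```

```bash
cat >> h.py <<'E'
def chain(s,wps):
    """wps: list of (pos,rpy); prints move for each assuming the one before was reached"""
    s=dict(tool_pos=s["tool_pos"],tcp_rot=s["tcp_rot"])
    for p,a in wps:
        m=move(s,p,a); print([float(x) for x in np.round(m[:3],2)]+[float(x) for x in np.round(m[3:],1)])
        s=dict(tool_pos=np.array(p,float),tcp_rot=np.array(a,float))
E
python3 - <<'E'
from h import *
from bench import sensors
chain(sensors.sense(),[((320,-430,240),(180,0,40)),((450,-230,240),(180,0,65)),((500,0,240),(180,0,90)),((440,214,160),(180,0,90))])
E
```

```text
[20.37, -10.38, -0.94, -0.1, -0.0, -25.7]
[22.81, -6.96, -0.0, 0.0, 0.0, -25.0]
[22.96, -5.19, -0.0, 0.0, 0.0, -25.0]
[21.4, -6.0, 8.0, 0.0, 0.0, 0.0]
```

>>> play_rows(motion=[[[20.4,-10.4,-0.9,0,0,-25.7],[20.4,-10.4,-0.9,0,0,-25.7],[20.4,-10.4,-0.9,0,0,-25.7],[20.4,-10.4,-0.9,0,0,-25.7],[20.4,-10.4,-0.9,0,0,-25.7]]], jaw=1)

```text
time: 0.65
tool_pos: [322.5, -427.6, 240.3]
tcp_rot: [-180.0, -0.1, 40.1]
ft_force: [0.5, -0.7, -0.2]
finger_gap: 85.1
grip_force: 0.0
```

>>> play_rows(motion=[[[22.8,-7.0,0,0,0,-25],[22.8,-7.0,0,0,0,-25],[22.8,-7.0,0,0,0,-25],[22.8,-7.0,0,0,0,-25],[22.8,-7.0,0,0,0,-25]]])

```text
time: 1.15
tool_pos: [450.9, -227.4, 240.2]
tcp_rot: [-180.0, -0.0, 65.1]
ft_force: [0.3, -0.8, 0.1]
finger_gap: 85.4
grip_force: 0.0
```

>>> play_rows(motion=[[[23,-5.2,0,0,0,-25],[23,-5.2,0,0,0,-25],[23,-5.2,0,0,0,-25],[23,-5.2,0,0,0,-25],[23,-5.2,0,0,0,-25]]])

```text
time: 1.65
tool_pos: [499.9, 3.5, 240.2]
tcp_rot: [-180.0, -0.0, 90.1]
ft_force: [0.9, -0.7, 0.1]
finger_gap: 85.5
grip_force: 0.0
```

>>> play_rows(motion=[[[21.4,-6,8,0,0,0],[21.4,-6,8,0,0,0],[21.4,-6,8,0,0,0],[21.4,-6,8,0,0,0],[21.4,-6,8,0,0,0]]])

```text
time: 2.15
tool_pos: [438.1, 216.7, 158.9]
tcp_rot: [-179.9, -0.0, 90.1]
ft_force: [0.6, -1.0, 0.2]
finger_gap: 85.9
grip_force: 0.0
```

```bash
python3 - <<'E'
from h import *
from bench import sensors,optics
s=sensors.sense();d=wristcam(s,optics.snapshot("wrist"));np.savez("w1.npz",**d)
print(s["time"],s["tool_pos"],s["tcp_rot"],s["joint_pos"])
cv2.imwrite("pics/w1.png",cv2.resize(d["pixels"][:,:,::-1],(800,600),interpolation=cv2.INTER_CUBIC))
E
```

```text
2.15 [438.0882722  216.69084487 158.89486918] [-1.79917912e+02 -2.67012002e-03  9.00818804e+01] [ 2.02819736e+01 -7.26037864e+00  1.07666696e+02  3.13591478e-02
  7.96698007e+01  2.01944474e+01]
```

View pics/w1.png

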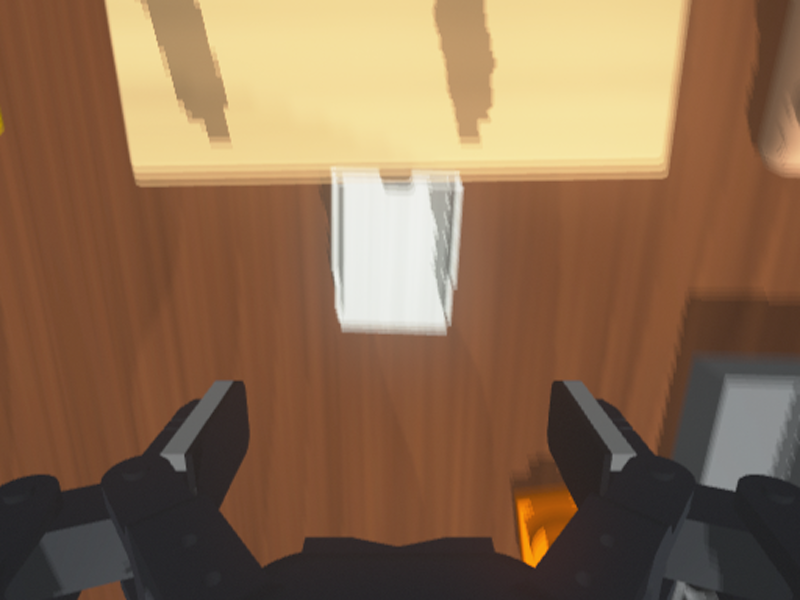

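Wrist view: pan lip from (342,332) to (446,334), pan back rim (332,170)–(463,173), shelf front edge (137,185)–(667,178).

```bash
python3 - <<'E'
from h import *
from bench import sensors
t=np.load("top.npz");w=np.load("w1.npz");c=np.load("scene.npz")
print("lip",plane(w,(342,332),1),plane(w,(446,334),1),"tri",tri((w,(342,332),0),(t,(312,327),0),(c,(440,276),0)),tri((w,(446,334),0),(t,(313,298),0)))
print("rim",plane(w,(332,170),36),plane(w,(463,173),36),"tri",tri((w,(332,170),0),(t,(267,325),0)))
print("shelf",plane(w,(137,185),95),plane(w,(667,178),95),plane(w,(137,167),107),plane(w,(667,158),107))
chain(sensors.sense(),[((438,214,70),(180,0,90)),((438,214,3),(180,0,90))])
E
```

```text
lip [403.6 171.4   1. ] [468.9 170.3   1. ] tri [404.1 173.    3.3] [469.1 172.5   6.8]
rim [405.2 272.6  36. ] [471.5 271.2  36. ] tri [404.5 271.6  26.2]
shelf [335.1 270.1  95. ] [544.8 273.3  95. ] [342.1 277.7 107. ] [537.5 281.3 107. ]
[-0.6, 0.25, 8.68, -0.3, -0.1, 0.2]
[0.0, -0.0, 6.7, 0.0, 0.0, 0.0]
```

>>> play_rows(motion=[[[-0.5,0.1,8.7,0,0,0],[-0.5,0.1,8.7,0,0,0],[-0.5,0.1,13,0,0,0],[-0.5,0.1,15.5,0,0,0],[-0.5,0.1,15.5,0,0,0]]])

```text
time: 2.7
tool_pos: [436.8, 207.9, 0.9]
tcp_rot: [-179.5, 0.2, 90.0]
ft_force: [-0.9, 0.3, -0.2]
finger_gap: 85.3
grip_force: 0.0
```

>>> play_rows(motion=[[[0,0,0,0,0,0],[0,0,0,0,0,0],[0,0,0,0,0,0],[0,0,0,0,0,0],[0,0,0,0,0,0]]], jaw=0, squeeze=40)

```text
time: 3.2
tool_pos: [442.5, 210.0, 7.2]
tcp_rot: [179.8, -0.1, 90.0]
ft_force: [-1.3, -0.7, 7.7]
finger_gap: 65.1
grip_force: 45.6
```

>>> play_rows(motion=[[[-2,0,0,0,0,0],[-5,0,0,0,0,0],[-8,0,0,0,0,0],[-11,0,0,0,0,0],[-13,0,0,0,0,0]]])

```text
time: 3.7
tool_pos: [442.7, 78.6, 7.2]
tcp_rot: [179.8, -0.1, 90.0]
ft_force: [1.2, 4.8, 5.9]
finger_gap: 64.8
grip_force: 45.2
```

>>> play_rows(motion=[[[0,0,0,0,0,0],[0,0,0,0,0,0],[0,0,0,0,0,0]]])

```text
time: 4.0
tool_pos: [442.8, 78.7, 7.2]
tcp_rot: [179.8, 0.0, 90.0]
ft_force: [-0.3, -4.4, 7.7]
finger_gap: 65.0
grip_force: 45.6
```

```bash
python3 - <<'E'
from h import *
from bench import sensors,optics
s=sensors.sense();d=optics.snapshot("scene")
print(s["tool_pos"],s["tcp_rot"],s["ft_force"],s["finger_gap"])
cv2.imwrite("pics/s2.png",cv2.resize(d["pixels"][90:250,190:390,::-1],(800,640),interpolation=cv2.INTER_CUBIC)[:600])
E
```

```text
[442.84998369  78.65583679   7.18123368] [1.79791530e+02 4.59179208e-02 8.99775623e+01] [-0.33238477 -4.35578911  7.74375331] 64.99001127004287
```

View pics/s2.png

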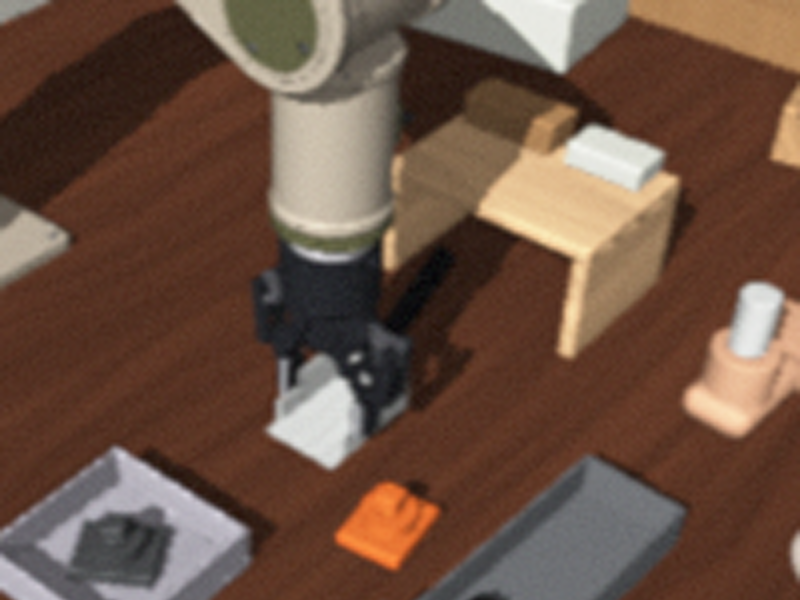

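The scoop is out: pan near (330,420), handle tip at (440,255) ahead of the shelf front. Releasing and rising.

>>> play_rows(motion=[[[0,0,0,0,0,0],[0,0,0,0,0,0],[0,0,0,0,0,0],[0,0,0,0,0,0],[0,0,0,0,0,0]]], jaw=1)

```text
time: 4.55
tool_pos: [440.8, 79.5, 5.2]
tcp_rot: [-180.0, -0.0, 90.0]
ft_force: [0.6, 0.1, -0.3]
finger_gap: 85.5
grip_force: 0.0
```

>>> play_rows(motion=[[[0,0,-3,0,0,0],[0,0,-8,0,0,0],[0,0,-13,0,0,0],[0,0,-18,0,0,0],[5,0,-19,0,0,0]]])

```text
time: 5.05
tool_pos: [445.2, 125.5, 202.5]
tcp_rot: [179.4, 0.0, 89.6]
ft_force: [2.4, 0.6, 0.8]
finger_gap: 85.4
grip_force: 0.0
```

>>> play_rows(motion=[[[2,0,0,0,0,0],[2,0,0,0,0,0],[2,0,0,0,0,0]]])

```text
time: 5.35
tool_pos: [440.5, 148.4, 194.6]
tcp_rot: [-179.9, 0.0, 90.1]
ft_force: [-0.5, -1.0, -0.1]
finger_gap: 85.5
grip_force: 0.0
```

```bash
python3 - <<'E'
from h import *
from bench import sensors,optics
s=sensors.sense();d=wristcam(s,optics.snapshot("wrist"));np.savez("w2.npz",**d)
t=optics.snapshot("top");np.savez("top2.npz",**t)
print(s["time"],s["tool_pos"],s["tcp_rot"],s["joint_pos"])
cv2.imwrite("pics/w2.png",cv2.resize(d["pixels"][:,:,::-1],(800,600),interpolation=cv2.INTER_CUBIC))
E
```

```text
5.35 [440.48763405 148.4345766  194.56875142] [-1.79942330e+02  3.97025248e-02  9.00989641e+01] [ 1.23197712e+01 -1.27709546e+01  1.08727976e+02 -2.67364852e-02
  8.41077467e+01  1.22235869e+01]
```

View pics/w2.png

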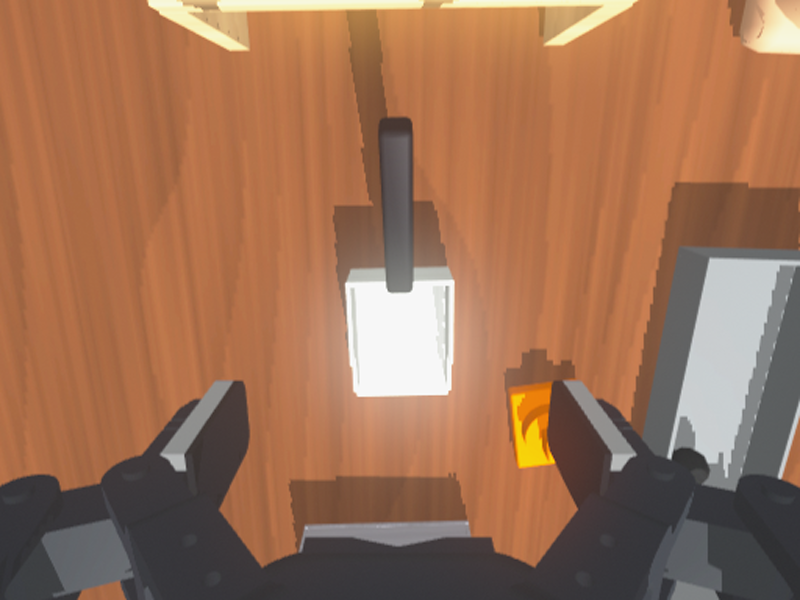

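Wrist view: pan lip (356,396)–(450,394), handle from (399,290) to its tip (397,118), flat and well off the shelf.

```bash
python3 - <<'E'
from h import *
from bench import sensors
w=np.load("w2.npz")
a,b=plane(w,(356,396),1),plane(w,(450,394),1);print("lip",a,b)
print("rim",plane(w,(347,280),36),plane(w,(455,277),36),"tip",plane(w,(397,118),90), "root",plane(w,(399,290),36+8))
t=np.load("top2.npz");cv2.imwrite("pics/t2.png",cv2.resize(t["pixels"][110:230,140:380,::-1],(800,400),interpolation=cv2.INTER_CUBIC))
E
```

```text
lip [410.7  39.2   1. ] [479.3  41.    1. ]
rim [410.1 136.7  36. ] [475.9 138.8  36. ] tip [440.5 228.5  90. ] root [441.8 132.8  44. ]
```

View pics/t2.png

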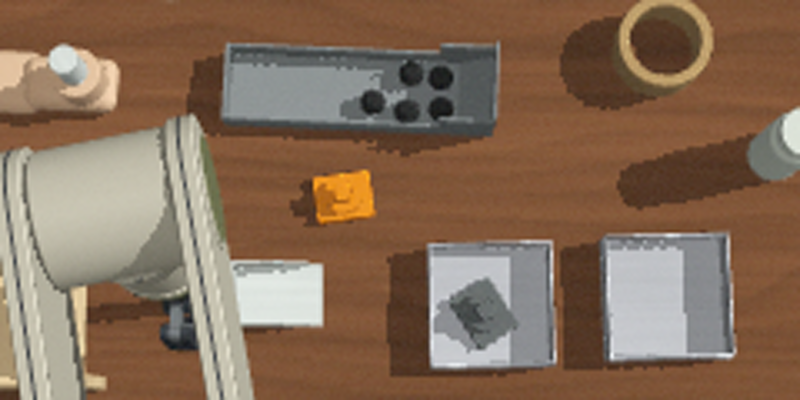

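Top crop: bin corners (230,44), (221,122), (499,43), (495,136); bumpers (411,73), (441,77), (372,102), (406,110), (441,108); empty tray corners (604,236)–(734,358).

```bash
python3 - <<'E'
from h import *
from bench import sensors
t=np.load("top2.npz")
f=lambda u,v,z:plane(t,(140+u/3.3333,110+v/3.3333),z,True)
print("bin",f(230,44,35),f(221,122,35),f(441,46,35),f(499,43,80),f(495,136,80),f(441,133,65))
print("b",[f(u,v,18) for u,v in((411,73),(441,77),(372,102),(406,110),(441,108))])
print("tray",[f(u,v,36) for u,v in((604,236),(729,233),(734,357),(604,361))])
chain(sensors.sense(),[((442,187,110),(180,0,90)),((442,187,46),(180,0,90))])
E
```

```text
bin [709.9 144.6  35. ] [624.5 151.8  35. ] [710.1 -81.5  35. ] [ 700.5 -139.9   80. ] [ 602.5 -136.3   80. ] [608.4 -81.4  65. ]
b [array([684.9, -49.9,  18. ]), array([680.9, -82.3,  18. ]), array([652.4,  -8.3,  18. ]), array([644., -45.,  18.]), array([646.7, -82.6,  18. ])]
tray [array([ 507. , -254.1,   36. ]), array([ 511.9, -384.6,   36. ]), array([ 382.2, -387.8,   36. ]), array([ 376. , -253.6,   36. ])]
[3.93, 0.16, 8.43, -0.1, 0.0, -0.0]
[0.0, -0.0, 6.4, 0.0, 0.0, 0.0]
```

>>> play_rows(motion=[[[3.9,0.1,0,0,0,0],[3.9,0.1,4,0,0,0],[3.9,0.1,8.4,0,0,0],[3.9,0.1,12,0,0,0],[3.9,0.1,14.9,0,0,0]]])

```text
time: 5.95
tool_pos: [440.4, 186.0, 43.2]
tcp_rot: [-179.8, 0.1, 90.0]
ft_force: [0.8, -1.0, 0.5]
finger_gap: 85.4
grip_force: 0.0
```

>>> play_rows(motion=[[[0,0,0,0,0,0],[0,0,0,0,0,0],[0,0,0,0,0,0],[0,0,0,0,0,0],[0,0,0,0,0,0]]], jaw=0, squeeze=100)

```text
time: 6.45
tool_pos: [443.2, 187.9, 47.9]
tcp_rot: [179.8, -0.1, 90.0]
ft_force: [-0.3, 1.8, 6.8]
finger_gap: 14.4
grip_force: 97.3
```

>>> play_rows(motion=[[[0,0,0,0,0,0],[0,0,0,0,0,0],[0,0,0,0,0,0],[0,0,0,0,0,0],[0,0,0,0,0,0]]])

```text
time: 6.95
tool_pos: [443.2, 187.9, 47.8]
tcp_rot: [179.8, -0.0, 90.0]
ft_force: [-0.8, 0.7, 7.3]
finger_gap: 14.5
grip_force: 97.3
```

>>> play_rows(motion=[[[0,0,-3,0,0,0],[0,0,-6,0,0,0],[0,0,-10,0,0,0],[0,0,-10,0,0,0],[0,0,-10,0,0,0]]])

```text
time: 7.45
tool_pos: [443.0, 187.9, 147.7]
tcp_rot: [179.8, -0.1, 90.0]
ft_force: [-0.9, -0.0, -2.6]
finger_gap: 14.6
grip_force: 98.3
```

>>> play_rows(motion=[[[-0.4,-4.5,0,0,0,3.2],[-1.0,-9,0,0,0,3.2],[-1.5,-13.5,0,0,0,3.2],[-2,-18,0,0,0,3.2],[-2.3,-22.5,0,0,0,3.2]]])

```text
time: 7.95
tool_pos: [215.8, 164.0, 144.0]
tcp_rot: [-179.8, 0.1, 86.8]
ft_force: [2.1, 2.0, 4.9]
finger_gap: 14.3
grip_force: 98.1
```

>>> play_rows(motion=[[[0,0,0,0,0,0],[0,0,0,0,0,0],[0,0,0,0,0,0]]])

```text
time: 8.25
tool_pos: [218.7, 165.0, 146.1]
tcp_rot: [180.0, -0.0, 86.8]
ft_force: [0.5, -0.7, -0.3]
finger_gap: 14.0
grip_force: 98.8
```

```bash
python3 - <<'E'
from h import *
from bench import sensors,optics
s=sensors.sense();d=wristcam(s,optics.snapshot("wrist"));np.savez("w3.npz",**d)
print(s["time"],s["tool_pos"],s["tcp_rot"],s["joint_pos"],s["ft_force"])
cv2.imwrite("pics/w3.png",cv2.resize(d["pixels"][:,:,::-1],(800,600),interpolation=cv2.INTER_CUBIC))
E
```

```text
8.25 [218.72568517 164.99683448 146.14067406] [ 1.79969932e+02 -1.62011938e-03  8.68174158e+01] [ 2.62769152e+01 -5.08857169e+01  1.38655018e+02 -1.33871533e-02
  9.22037217e+01  2.94589818e+01] [ 0.54048251 -0.74142661 -0.30112232]
```

View pics/w3.png

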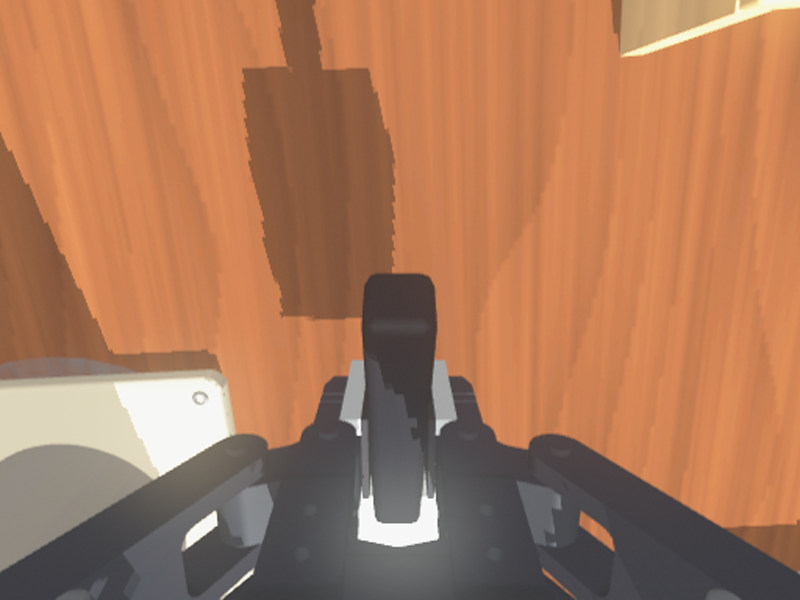

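I took the tool's y axis the wrong way round, so the arm went toward the base; nothing was touched, and the view shows the handle held straight between the pads at (398,400). I'll go back using computed moves.

```bash
python3 - <<'E'
from h import *
from bench import sensors
chain(sensors.sense(),[((440,175,148),(180,0,86.8)),((668,165,140),(180,0,86.8))])
E
```

```text
[2.23, 22.01, -0.12, 0.1, -0.0, -0.0]
[0.27, 22.82, 0.8, 0.0, 0.0, 0.0]
```

>>> play_rows(motion=[[[2.2,22,0,0,0,0],[2.2,22,0,0,0,0],[2.2,22,0,0,0,0],[2.2,22,0,0,0,0],[2.2,22,0,0,0,0]]])

```text
time: 8.8
tool_pos: [443.5, 174.0, 146.2]
tcp_rot: [179.9, -0.0, 86.7]
ft_force: [0.3, -0.1, -0.3]
finger_gap: 14.2
grip_force: 98.9
```

>>> play_rows(motion=[[[0.3,22.8,0.8,0,0,0],[0.3,22.8,0.8,0,0,0],[0.3,22.8,0.8,0,0,0],[0.3,22.8,0.8,0,0,0],[0.3,22.8,0.8,0,0,0]]])

```text
time: 9.3
tool_pos: [671.0, 163.4, 137.2]
tcp_rot: [179.9, 0.0, 86.7]
ft_force: [-0.5, 0.5, -1.8]
finger_gap: 14.2
grip_force: 98.9
```

>>> play_rows(motion=[[[0,0,0,0,0,0],[0,0,0,0,0,0],[0,0,0,0,0,0]]])

```text
time: 9.6
tool_pos: [666.5, 164.7, 137.9]
tcp_rot: [-180.0, 0.0, 86.8]
ft_force: [0.1, 0.0, -1.8]
finger_gap: 14.1
grip_force: 98.9
```

```bash
python3 - <<'E'
from h import *
from bench import sensors,optics
s=sensors.sense()
print(s["time"],s["tool_pos"],s["tcp_rot"],s["joint_pos"],s["ft_force"])
d=optics.snapshot("scene");np.savez("s4.npz",**d)
t=optics.snapshot("top");np.savez("t4.npz",**t)
a=cv2.resize(d["pixels"][150:300,240:390,::-1],(400,400),interpolation=cv2.INTER_CUBIC)
b=cv2.resize(t["pixels"][90:190,190:290,::-1],(400,400),interpolation=cv2.INTER_CUBIC)
cv2.imwrite("pics/st4.png",np.hstack([a,b]))
E
```

```text
9.6 [666.53984993 164.74265616 137.90180345] [-1.79959870e+02  2.03332938e-02  8.67973745e+01] [ 9.61231427e+00  2.39004002e+01  7.56804677e+01 -1.10790494e-02
  8.04627725e+01  1.28167867e+01] [ 0.12519542  0.01455764 -1.83603917]
```

View pics/st4.png

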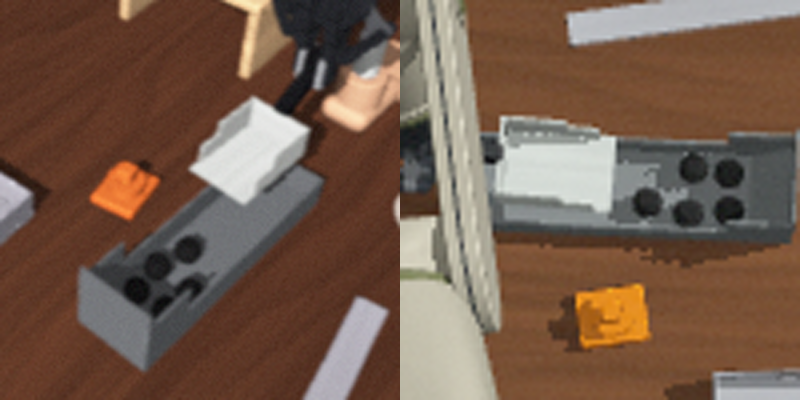

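Left panel: scoop pan level above the bin's bare half. Right panel: lip at (614,137)–(613,212), near bin rim line (500,230)–(795,242), bumpers still at the right end.

```bash
python3 - <<'E'
from h import *
t=np.load("t4.npz")
f=lambda u,v,z:plane(t,(190+(u-400)/4,90+v/4),z,True)
print("lip",f(614,137,91),f(613,212,91),"back rim",f(500,118,126),f(498,206,126))
print("rim far",f(618,138,35),f(728,138,35),f(730,133,65),f(795,133,80),"near",f(500,230,35),f(700,238,35),f(795,242,80))
print("floor inner near/far z3",f(520,222,3))
# inner floor by colour along a column, world sampling of rectified bin plane z=35
E
```

```text
lip [690.7  18.7  91. ] [625.2  18.4  91. ] back rim [695.6 112.7 126. ] [620.5 112.3 126. ]
rim far [706.5  17.6  35. ] [707.6 -80.4  35. ] [703.1 -81.2  65. ] [ 699.2 -136.7   80. ] near [621.6 120.8  35. ] [616.4 -56.6  35. ] [ 603.5 -137.1   80. ]
floor inner near/far z3 [636.7 106.5   3. ]
```

```bash
cat > fit.py <<'E'
from h import *
from scipy.optimize import differential_evolution
L=145;W=41
def seg(a,b): return np.linspace(a,b,60)
E=[]
for s in(1,-1):
    E+=[seg((-L,s*W,35),(85,s*W,35)),seg((85,s*W,65),(L,s*W,65)),seg((85,s*W,35),(85,s*W,65))]
E+=[seg((-L,-W,35),(-L,W,35)),seg((L,-W,80),(L,W,80)),seg((-L,38,35),(85,38,35)),seg((-L,-38,35),(85,-38,35)),seg((-142,-38,35),(-142,38,35))]
top=[seg((-L,-W,0),(L,-W,0))]   # near (robot) side bottom: bin -y is world -x
sc=[seg((L,-W,0),(L,W,0)),seg((-L,W,0),(L,W,0))]
def grad(d):
    g=cv2.GaussianBlur(cv2.cvtColor(d["pixels"],cv2.COLOR_RGB2GRAY).astype(np.float32),(0,0),1.0)
    m=np.hypot(cv2.Sobel(g,cv2.CV_32F,1,0),cv2.Sobel(g,cv2.CV_32F,0,1)); return np.minimum(m,60)
V=[]
for n,ex in(("top",top),("scene",sc)):
    d=dict(np.load(n+".npz")); V.append((d,grad(d),np.vstack(E+ex)))
def cost(p,only=None):
    c,s=np.cos(np.radians(p[2])),np.sin(np.radians(p[2])); tot=0
    for i,(d,m,P) in enumerate(V):
        if only is not None and i!=only: continue
        X=P@np.array([[c,s,0],[-s,c,0],[0,0,1]])+[p[0],p[1],0]
        q=(X@d["R"].T+d["t"])@d["mtx"].T; q=(q[:,:2]/q[:,2:]).astype(np.float32)
        tot-=cv2.remap(m,q[:,0].copy(),q[:,1].copy(),cv2.INTER_LINEAR).mean()
    return tot
for o in(None,0,1):
    r=differential_evolution(cost,[(640,680),(-15,25),(-100,-86)],args=(o,),seed=1,tol=1e-6); print(o,r.x.round(2),r.fun)
E
python3 fit.py
```

```text
None [663.29  11.45 -93.01] -101.18441772460938
0 [665.03  11.75 -93.15] -53.027584075927734
1 [660.81  11.16 -92.1 ] -49.182437896728516
```

```bash
python3 - <<'E'
from h import *
from bench import sensors
chain(sensors.sense(),[((671.6,169.2,80),(180,0,87)),((671.6,169.2,59),(180,0,87))])
E
```

```text
[0.44, 0.5, 5.85, 0.0, 0.0, -0.2]
[-0.0, -0.0, 2.1, 0.0, 0.0, 0.0]
```

>>> play_rows(motion=[[[0.4,0.5,3,0,2,-0.2],[0.4,0.5,5.8,0,2,-0.2],[0.4,0.5,5.8,0,2,-0.2],[0.4,0.5,7.9,0,2,-0.2],[0.4,0.5,7.9,0,2,-0.2]]])

```text
time: 10.2
tool_pos: [670.3, 168.6, 57.8]
tcp_rot: [-179.8, -1.9, 87.0]
ft_force: [-0.9, -0.0, -1.7]
finger_gap: 14.2
grip_force: 98.8
```

>>> play_rows(motion=[[[0,0,0.1,0,0,0],[0,0,0.2,0,0,0],[0,0,0.3,0,0,0],[0,0,0.3,0,0,0]]])

```text
time: 10.6
tool_pos: [672.5, 168.8, 56.8]
tcp_rot: [180.0, -2.0, 87.0]
ft_force: [-0.2, 0.6, -1.4]
finger_gap: 14.6
grip_force: 98.8
```

```bash
python3 - <<'E'
from h import *
from bench import sensors,optics
s=sensors.sense()
print(s["time"],s["tool_pos"],s["tcp_rot"],s["joint_pos"],s["ft_force"],s["wrist_torque"])
E
```

```text
10.6 [672.50721781 168.82992597  56.80668582] [179.95964906  -1.99160079  87.01851652] [ 8.83333892 28.56357298 78.45690277  2.03488926 72.54241629 11.21240439] [-0.17637174  0.63043586 -1.36595352] [ 0.03864474  0.03075761 -0.02379936]
```

>>> play_rows(motion=[[[0,0,0.1,0,0,0],[0,0,0.15,0,0,0],[0,0,0.15,0,0,0]]])

```text
time: 10.9
tool_pos: [672.6, 169.0, 55.1]
tcp_rot: [180.0, -2.0, 87.0]
ft_force: [-0.4, 1.2, 3.6]
finger_gap: 14.5
grip_force: 99.2
```

>>> play_rows(motion=[[[-1,0,-0.03,0,0,0],[-2.5,0,-0.08,0,0,0],[-4,0,-0.13,0,0,0],[-5,0,-0.17,0,0,0],[-6,0,-0.2,0,0,0]]])

```text
time: 11.4
tool_pos: [669.1, 107.4, 54.7]
tcp_rot: [180.0, -2.0, 87.0]
ft_force: [1.1, 3.0, 4.3]
finger_gap: 14.5
grip_force: 99.2
```

```bash
python3 - <<'E'
from h import *
from bench import sensors,optics
s=sensors.sense()
print(s["time"],s["tool_pos"],s["tcp_rot"],s["ft_force"],s["wrist_torque"])
t=optics.snapshot("top");np.savez("t5.npz",**t)
g=cv2.cvtColor(t["pixels"],cv2.COLOR_RGB2GRAY)
m=(g[118:155,215:290]<38).astype(np.uint8)
n,l,st,c=cv2.connectedComponentsWithStats(m)
for i in range(1,n):
    if st[i,4]>8: print(st[i,4],plane(t,c[i]+[215,118],18,True), c[i]+[215,118])
E
```

```text
11.4 [669.09733501 107.37214342  54.65992447] [179.99733743  -1.99096928  86.95127264] [1.05730346 3.001324   4.34555605] [-0.00716071  0.02725069 -0.04316915]
29 [684.4 111.1  18. ] [218.65517241 131.55172414]
15 [684. -44.  18.] [261.66666667 132.13333333]
35 [681.  -80.2  18. ] [271.71428571 133.05714286]
13 [652.  -23.8  18. ] [255.92307692 140.76923077]
32 [647.4 -80.7  18. ] [271.75   142.1875]
10 [639.6 -46.5  18. ] [262.2 144.2]
```

>>> play_rows(motion=[[[-1,0,-0.03,0,0,0],[-2.5,0,-0.08,0,0,0],[-4,0,-0.13,0,0,0],[-5,0,-0.17,0,0,0],[-5.4,0,-0.18,0,0,0]]])

```text
time: 11.95
tool_pos: [666.2, 53.8, 54.5]
tcp_rot: [-180.0, -2.0, 87.0]
ft_force: [0.2, 3.5, 5.4]
finger_gap: 14.0
grip_force: 99.5
```

```bash
python3 - <<'E'
from h import *
from bench import sensors,optics
s=sensors.sense()
print(s["time"],s["tool_pos"],s["tcp_rot"],s["ft_force"],s["wrist_torque"])
t=optics.snapshot("top");np.savez("t6.npz",**t);d=optics.snapshot("scene")
a=cv2.resize(d["pixels"][180:300,240:360,::-1],(400,400),interpolation=cv2.INTER_CUBIC)
b=cv2.resize(t["pixels"][90:190,210:310,::-1],(400,400),interpolation=cv2.INTER_CUBIC)
cv2.imwrite("pics/st6.png",np.hstack([a,b]))
E
```

```text
11.95 [666.24276338  53.82056902  54.45683412] [-179.99466086   -1.98228368   86.96600852] [0.23852502 3.4936207  5.39595633] [0.02261706 0.00248208 0.04126702]
```

View pics/st6.png

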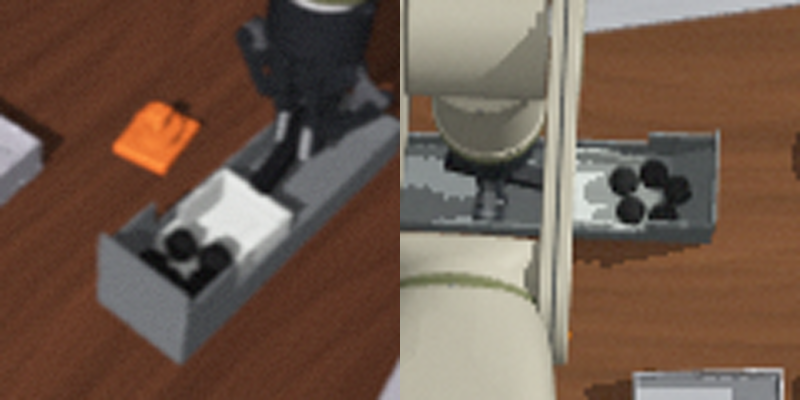

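Both panels show the pan fully in: two bumpers well inside ((624,181),(630,209)), one on the lip (654,173), two against the ramp ((676,190),(663,213)). I'll now climb the ramp while tilting the nose up.

```bash
cat >> h.py <<'E'
def lip(b,h,th):
    c,s=np.cos(np.radians(th)),np.sin(np.radians(th))
    f=b-147.4*c-47.8*s; z=h+1.6-147.4*s+47.8*c
    return (663.7-0.0523*f,11.4-0.9986*f,z),(180,th,87)
def rows(s,L):
    for a in L:
        m=move(s,*lip(*a)); print([float(x) for x in np.round(m[:3],2)+0]+[float(x) for x in np.round(m[3:],1)+0])
def nxt(p): return dict(tool_pos=np.array(p[0]),tcp_rot=np.array(p[1],float))
E
python3 - <<'E'
from h import *
from bench import sensors
s=sensors.sense()
rows(s,[(106,0,-2),(112,6,2),(118,12,5.5),(124,18,9),(130,24,12.5)]);print()
rows(nxt(lip(130,24,12.5)),[(133,30,16),(131,38,20),(127,48,23),(120,65,25),(115,80,25)]);print()
rows(nxt(lip(115,80,25)),[(108,100,25),(100,120,25),(90,140,25),(80,160,25),(80,160,25)])
E
```

```text
[-0.27, -0.02, -0.04, 0.0, 0.1, 0.0]
[-0.55, -0.02, 0.37, 0.0, -3.9, 0.0]
[-0.92, -0.02, 0.68, 0.0, -7.4, 0.0]
[-1.36, -0.02, 1.0, 0.0, -10.9, 0.0]
[-1.85, -0.02, 1.32, 0.0, -14.4, 0.0]

[-0.16, 0.0, 0.39, 0.0, -3.5, 0.0]
[0.1, 0.0, 0.62, 0.0, -7.5, 0.0]
[0.4, 0.0, 0.36, 0.0, -10.5, 0.0]
[0.77, 0.0, -0.92, 0.0, -12.5, 0.0]
[0.94, 0.0, -2.49, 0.0, -12.5, 0.0]

[-0.21, 0.0, -2.11, 0.0, 0.0, 0.0]
[-0.33, 0.0, -4.26, 0.0, 0.0, 0.0]
[-0.27, 0.0, -6.49, 0.0, 0.0, 0.0]
[-0.21, 0.0, -8.73, 0.0, 0.0, 0.0]
[-0.21, 0.0, -8.73, 0.0, 0.0, 0.0]
```

>>> play_rows(motion=[[[-0.3,0,0,0,0,0],[-0.55,0,0.37,0,-3.9,0],[-0.92,0,0.68,0,-7.4,0],[-1.36,0,1.0,0,-10.9,0],[-1.85,0,1.32,0,-14.4,0]]])

```text
time: 12.55
tool_pos: [664.6, 37.3, 39.5]
tcp_rot: [-179.9, 12.5, 87.1]
ft_force: [-0.1, 0.9, -1.9]
finger_gap: 14.1
grip_force: 99.1
```

```bash
cat > bl.py <<'E'
from h import *
from bench import sensors,optics
s=sensors.sense()
print(s["time"],s["tool_pos"],s["tcp_rot"],s["ft_force"],s["wrist_torque"])
t=optics.snapshot("top");np.savez("tl.npz",**t)
u0,u1,v0,v1=245,300,115,160
g=t["pixels"][v0:v1,u0:u1].max(2)
m=(g<40).astype(np.uint8)
n,l,st,c=cv2.connectedComponentsWithStats(m)
for i in range(1,n):
    if st[i,4]>5: print(st[i],plane(t,c[i]+[u0,v0],30,True), c[i]+[u0,v0])
E
python3 bl.py
```

```text
12.55 [664.63841887  37.27128661  39.50115757] [-179.91916993   12.53861242   87.05914784] [-0.14608059  0.87237758 -1.94974671] [ 0.49141926 -0.17666261  0.09400845]
[24 16  4  6 11] [674.9 -75.7  30. ] [270.54545455 133.81818182]
[35 17  6  7 32] [ 671.6 -118.8   30. ] [282.625   134.84375]
[16 19  4  6 11] [662.6 -47.3  30. ] [262.54545455 137.09090909]
[ 0 21  7  2  9] [663.1   6.5  30. ] [247.44444444 136.77777778]
[22 25  7  5 18] [644.2 -71.7  30. ] [269.33333333 142.22222222]
[30 25  7  5 31] [ 644.9 -102.4   30. ] [277.96774194 142.12903226]
```

>>> play_rows(motion=[[[-0.16,0,0.39,0,-3.5,0],[0.1,0,0.62,0,-7.5,0],[0.4,0,0.36,0,-10.5,0],[0.77,0,-0.92,0,-12.5,0],[0.94,0,-2.49,0,-12.5,0]]])

```text
time: 13.1
tool_pos: [664.1, 52.6, 60.0]
tcp_rot: [-179.7, 24.9, 87.3]
ft_force: [-1.3, -0.1, -2.2]
finger_gap: 14.0
grip_force: 98.9
```

```bash
python3 bl.py
```

```text
13.1 [664.10696754  52.55809931  60.04805327] [-179.65133285   24.93969517   87.27083467] [-1.3266889  -0.05481399 -2.21647535] [ 0.48330497  0.06615169 -0.09736785]
[12 13  6 14 39] [671.4 -38.1  30. ] [259.97435897 134.64102564]
[ 7 15  5 12 25] [666.1 -16.5  30. ] [253.92 136.04]
```

>>> play_rows(motion=[[[-0.2,0,-2.1,0,0,0],[-0.33,0,-4.3,0,0,0],[-0.27,0,-6.5,0,0,0],[-0.2,0,-8.7,0,0,0],[-0.2,0,-8.7,0,0,0]]])

```text
time: 13.65
tool_pos: [669.8, 87.2, 146.7]
tcp_rot: [179.7, 24.7, 86.9]
ft_force: [-0.0, 0.2, -0.8]
finger_gap: 14.6
grip_force: 99.0
```

```bash
python3 - <<'E'
from h import *
from bench import sensors,optics
s=sensors.sense()
print(s["time"],s["tool_pos"],s["tcp_rot"],s["ft_force"],s["wrist_torque"],s["joint_pos"])
t=optics.snapshot("top");d=optics.snapshot("scene")
a=cv2.resize(d["pixels"][140:290,240:390,::-1],(400,400),interpolation=cv2.INTER_CUBIC)
b=cv2.resize(t["pixels"][90:190,210:310,::-1],(400,400),interpolation=cv2.INTER_CUBIC)
cv2.imwrite("pics/st7.png",np.hstack([a,b]))
E
```

```text
13.65 [669.78205733  87.24847452 146.70170974] [179.66193102  24.71565841  86.8949851 ] [-0.00583811  0.20054489 -0.8341071 ] [ 0.52354982 -0.0581456  -0.02259048] [ 15.42995045  29.59032566  70.86298219 -23.49125962  87.72999895
  21.10717969]
```

View pics/st7.png

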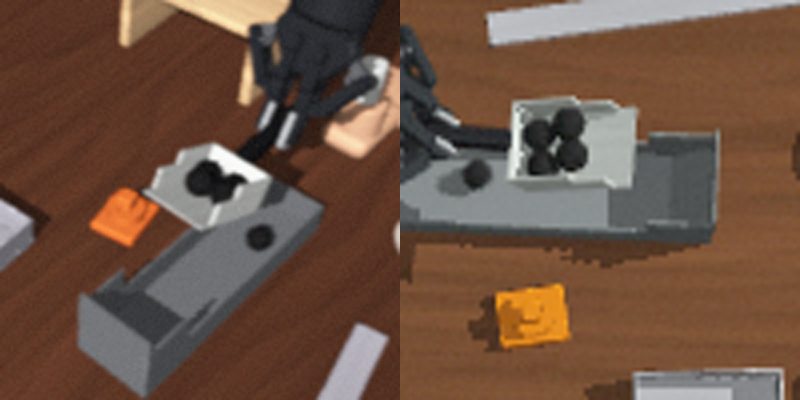

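Picture: four bumpers lie in the raised pan ((540,135),(569,124),(541,160),(571,155) in the right panel), the fifth stayed in the bin at (475,175). Now carrying to the empty tray, centred near (444,-320).

```bash
cat >> h.py <<'E'
U=np.array([-0.0523,-0.9986])
def lipw(x,y,h,th):
    c,s=np.cos(np.radians(th)),np.sin(np.radians(th))
    p=np.array([x,y])+U*(-147.4*c-47.8*s); return (p[0],p[1],h-147.4*s+47.8*c),(180,th,87)
def prow(s,L):
    for a in L:
        m=move(s,*a); print([float(x) for x in np.round(m[:3],2)+0]+[float(x) for x in np.round(m[3:],1)+0])
E
python3 - <<'E'
from h import *
from bench import sensors
s=sensors.sense()
A=s["tool_pos"];P=lipw(444,-300,190,25);B=np.array(P[0]);print(B)
rot=(180,25,87)
fr=np.cumsum([.03,.06,.08,.09,.09]+[.09]*5+[.08,.06,.04,.01,0]);fr/=fr[-1]
W=[(A+(B-A)*f,rot) for f in fr]
cur=s
for k in range(3):
    prow(cur,W[5*k:5*k+5]);cur=nxt(W[5*k+4]);print()
E
```

```text
[ 452.04326515 -146.42438657  171.02758044]
[-0.7, -0.62, 0.23, 0.0, -0.2, 0.0]
[-2.11, -1.85, 0.69, 0.0, -0.2, 0.0]
[-3.99, -3.49, 1.31, 0.0, -0.2, 0.0]
[-6.11, -5.34, 2.01, 0.0, -0.2, 0.0]
[-8.22, -7.19, 2.7, 0.0, -0.2, 0.0]

[-2.11, -1.85, 0.7, 0.0, 0.0, 0.0]
[-4.23, -3.7, 1.4, 0.0, 0.0, 0.0]
[-6.34, -5.55, 2.1, 0.0, 0.0, 0.0]
[-8.45, -7.4, 2.8, 0.0, 0.0, 0.0]
[-10.56, -9.25, 3.5, 0.0, 0.0, 0.0]

[-1.88, -1.64, 0.62, 0.0, 0.0, 0.0]
[-3.29, -2.88, 1.09, 0.0, 0.0, 0.0]
[-4.23, -3.7, 1.4, 0.0, 0.0, 0.0]
[-4.46, -3.91, 1.48, 0.0, 0.0, 0.0]
[-4.46, -3.91, 1.48, 0.0, 0.0, 0.0]
```

>>> play_rows(motion=[[[-0.7,-0.6,0.2,0,0,0],[-2.1,-1.9,0.7,0,0,0],[-4,-3.5,1.3,0,0,0],[-6.1,-5.3,2,0,0,0],[-8.2,-7.2,2.7,0,0,0]]])

```text
time: 14.25
tool_pos: [589.1, 2.4, 150.7]
tcp_rot: [-179.8, 25.0, 87.1]
ft_force: [-0.0, -0.1, -1.2]
finger_gap: 14.0
grip_force: 98.9
```

>>> play_rows(motion=[[[-2.1,-1.9,0.7,0,0,0],[-4.2,-3.7,1.4,0,0,0],[-6.3,-5.6,2.1,0,0,0],[-8.5,-7.4,2.8,0,0,0],[-10.6,-9.3,3.5,0,0,0]]])

```text
time: 14.75
tool_pos: [490.2, -103.1, 163.9]
tcp_rot: [-179.8, 24.9, 87.0]
ft_force: [0.7, -0.2, -1.7]
finger_gap: 13.9
grip_force: 98.8
```

>>> play_rows(motion=[[[-1.9,-1.6,0.6,0,0,0],[-3.3,-2.9,1.1,0,0,0],[-4.2,-3.7,1.4,0,0,0],[-4.5,-3.9,1.5,0,0,0],[-4.5,-3.9,1.5,0,0,0]]])

```text
time: 15.25
tool_pos: [450.9, -146.9, 170.5]
tcp_rot: [-180.0, 24.9, 87.0]
ft_force: [0.0, 0.3, -2.2]
finger_gap: 14.3
grip_force: 98.8
```

```bash
python3 - <<'E'
from h import *
from bench import sensors
s=sensors.sense();print(s["time"],s["tool_pos"],s["tcp_rot"],s["joint_pos"],s["ft_force"],s["wrist_torque"])
# lift-preserving tilt down, lip at y -295
P=[(25,175),(19,150),(13,130),(7,110),(2,95)]
W=[lipw(444,-298,h,t) for t,h in P]; prow(s,W);print()
c=nxt(W[-1])
P=[(-5,80),(-12,70),(-19,64),(-26,60),(-33,58)]
W=[lipw(444,-298,h,t) for t,h in P]; prow(c,W);print()
c=nxt(W[-1])
P=[(-39,58),(-45,58),(-51,58),(-57,58),(-60,58)]
W=[lipw(444,-298,h,t) for t,h in P]; prow(c,W);print(W[-1])
E
```

```text
15.25 [ 450.90153761 -146.93868737  170.47217564] [-179.9538937    24.90548243   86.97560969] [ -5.59418289 -11.05535622 113.45598778 -25.50324407  77.73512527
   2.97504986] [ 0.03174608  0.29974426 -2.20179548] [ 0.5563599  -0.11940744  0.04862983]
[0.84, 0.1, 1.2, -0.1, -0.1, 0.0]
[1.32, 0.1, 1.95, -0.1, 5.9, 0.0]
[1.43, 0.1, 2.32, 0.0, 11.9, 0.0]
[1.39, 0.1, 2.77, 0.0, 17.9, 0.0]
[1.18, 0.1, 3.07, 0.0, 22.9, 0.0]

[-0.64, 0.0, -0.26, 0.0, 7.0, 0.0]
[-1.51, 0.0, -0.93, 0.0, 14.0, 0.0]
[-2.58, 0.0, -1.87, 0.0, 21.0, 0.0]
[-3.85, 0.0, -2.86, 0.0, 28.0, 0.0]
[-5.28, 0.0, -3.89, 0.0, 35.0, 0.0]

[-0.58, 0.0, -1.51, 0.0, 6.0, 0.0]
[-1.32, 0.0, -2.96, 0.0, 12.0, 0.0]
[-2.2, 0.0, -4.32, 0.0, 18.0, 0.0]
[-3.22, 0.0, -5.58, 0.0, 24.0, 0.0]
[-3.78, 0.0, -6.17, 0.0, 27.0, 0.0]
((np.float64(445.6894984520631), np.float64(-265.7412398808749), np.float64(209.55214451782626)), (180, -60, 87))
```

```bash
python3 - <<'E'
from h import *
from bench import sensors
c=sensors.sense()
for P in ([(20,170),(16,140),(12,112),(7,88),(3,70)],[(-1,62),(-5,57),(-10,53),(-15,50),(-20,48)],[(-25,48),(-30,48),(-36,48),(-42,48),(-48,50)],[(-54,54),(-60,58),(-60,58),(-55,62),(-60,64)]):
    W=[lipw(444,-298,h,t) for t,h in P]; prow(c,W);print(); c=nxt(W[-1])
E
```

```text
[0.58, 0.1, 0.39, -0.1, 4.9, 0.0]
[1.39, 0.1, 2.13, 0.0, 8.9, 0.0]
[2.05, 0.1, 3.72, 0.0, 12.9, 0.0]
[2.31, 0.1, 4.77, 0.0, 17.9, 0.0]
[2.41, 0.11, 5.55, 0.0, 21.9, 0.0]

[-0.33, 0.0, -0.22, 0.0, 4.0, 0.0]
[-0.74, 0.0, -0.71, 0.0, 8.0, 0.0]
[-1.36, 0.0, -1.5, 0.0, 13.0, 0.0]
[-2.09, 0.0, -2.32, 0.0, 18.0, 0.0]
[-2.92, 0.0, -3.18, 0.0, 23.0, 0.0]

[-0.47, 0.0, -1.27, 0.0, 5.0, 0.0]
[-1.05, 0.0, -2.49, 0.0, 10.0, 0.0]
[-1.89, 0.0, -3.88, 0.0, 16.0, 0.0]
[-2.86, 0.0, -5.17, 0.0, 22.0, 0.0]
[-3.9, 0.0, -6.55, 0.0, 28.0, 0.0]

[-0.28, 0.0, -1.78, 0.0, 6.0, 0.0]
[-0.72, 0.0, -3.5, 0.0, 12.0, 0.0]
[-0.72, 0.0, -3.5, 0.0, 12.0, 0.0]
[0.2, 0.0, -2.56, 0.0, 7.0, 0.0]
[-0.28, 0.0, -3.9, 0.0, 12.0, 0.0]
```

>>> play_rows(motion=[[[0.6,0.1,0.4,0,4.9,0],[1.4,0.1,2.1,0,8.9,0],[2.05,0.1,3.7,0,12.9,0],[2.3,0.1,4.8,0,17.9,0],[2.4,0.1,5.5,0,21.9,0]]])

```text
time: 15.75
tool_pos: [452.5, -147.6, 109.9]
tcp_rot: [-179.9, 2.8, 87.1]
ft_force: [0.5, 0.1, -2.0]
finger_gap: 14.0
grip_force: 98.8
```

>>> play_rows(motion=[[[-0.3,0,-0.2,0,4,0],[-0.75,0,-0.7,0,8,0],[-1.35,0,-1.5,0,13,0],[-2.1,0,-2.3,0,18,0],[-2.9,0,-3.2,0,23,0]]])

```text
time: 16.25
tool_pos: [451.5, -175.4, 144.7]
tcp_rot: [180.0, -20.2, 87.1]
ft_force: [0.7, 0.8, -2.3]
finger_gap: 14.3
grip_force: 98.8
```

>>> play_rows(motion=[[[-0.5,0,-1.3,0,5,0],[-1,0,-2.5,0,10,0],[-1.9,0,-3.9,0,16,0],[-2.9,0,-5.2,0,22,0],[-3.9,0,-6.5,0,28,0]]])

```text
time: 16.75
tool_pos: [448.5, -235.2, 192.4]
tcp_rot: [180.0, -48.1, 87.1]
ft_force: [0.7, -0.0, -1.2]
finger_gap: 14.3
grip_force: 98.9
```

```bash
cat > tb.py <<'E'
from h import *
from bench import sensors,optics
s=sensors.sense();print(s["time"],s["tool_pos"],s["tcp_rot"],s["joint_pos"],s["ft_force"],s["wrist_torque"])
for nm in("top","scene"):
    t=optics.snapshot(nm); np.savez("z_"+nm,**t)
    g=t["pixels"].max(2); m=(g<45).astype(np.uint8)
    n,l,st,c=cv2.connectedComponentsWithStats(m)
    for i in range(1,n):
        w=plane(t,c[i],17,True)
        if 350<w[0]<760 and -450<w[1]<200 and 6<st[i,4]<400: print(nm,st[i,2:],w)
E
python3 tb.py
```

```text
16.75 [ 448.46842974 -235.16926131  192.36176918] [179.97764978 -48.13963874  87.06493938] [-53.78155673  24.49251427  82.22541986  30.30242286 111.15744482
 -49.56596019] [ 0.71455838 -0.01028704 -1.19142498] [-0.48624927 -0.01493479 -0.00900979]
top [ 6  7 16] [692.2 137.1  17. ]
top [ 7  6 34] [ 474.9 -274.9   17. ]
top [ 7  6 23] [ 405.4 -371.2   17. ]
scene [13 11 44] [402.9 -28.9  17. ]
scene [5 3 7] [445.8 -47.8  17. ]
scene [ 8  8 40] [687.5 135.3  17. ]
scene [ 22  16 185] [ 426.  -136.3   17. ]
scene [5 4 9] [ 439.  -214.9   17. ]
scene [ 6  4 10] [ 438.2 -232.1   17. ]
scene [5 4 7] [ 469.8 -239.3   17. ]
scene [ 4  5 11] [ 497.3 -235.1   17. ]
scene [ 21  15 145] [ 403.5 -354.    17. ]
scene [11 10 76] [ 455.6 -338.    17. ]
scene [10 10 79] [ 447.1 -364.4   17. ]
scene [6 3 8] [ 670.  -242.2   17. ]
scene [3 3 8] [ 665.4 -259.4   17. ]
scene [13 15 72] [ 723.3 -239.2   17. ]
scene [ 9  8 22] [ 739.6 -251.9   17. ]
scene [22 15 94] [ 722.5 -318.7   17. ]
```

All four bumpers detected in the empty tray by both cameras, the fifth in the bin. Returning the scoop.

```bash
python3 - <<'E'
from h import *
from bench import sensors
c=sensors.sense()
W=[lipw(444,-290,h,t) for t,h in [(-48,80),(-41,95),(-33,105),(-25,115),(-17,125)]]; prow(c,W);print();c=nxt(W[-1])
W=[lipw(444,-280,h,t) for t,h in [(-9,130),(-1,135),(0,135),(0,135),(0,135)]]; prow(c,W);print();c=nxt(W[-1])
z=c["tool_pos"][2];print(c["tool_pos"])
W=[((443,30,z),(180,0,90)),((443,180,130),(180,0,90)),((443,180,62),(180,0,90)),((443,180,48.5),(180,0,90))]
chain(c,W)
E
```

```text
[3.04, -0.05, -1.5, -0.1, -0.3, -0.3]
[4.63, -0.06, -0.67, -0.1, -7.3, -0.3]
[5.62, -0.06, 0.82, -0.1, -15.3, -0.3]
[6.32, -0.06, 2.31, -0.1, -23.3, -0.3]
[6.71, -0.06, 3.78, -0.2, -31.3, -0.3]

[1.62, -0.05, 1.91, 0.0, -8.0, 0.0]
[1.99, -0.05, 3.58, 0.0, -16.0, 0.0]
[2.0, -0.05, 3.85, 0.0, -17.0, 0.0]
[2.0, -0.05, 3.85, 0.0, -17.0, 0.0]
[2.0, -0.05, 3.85, 0.0, -17.0, 0.0]

[ 451.70902 -132.80636  182.8    ]
[16.21, -1.72, -0.0, -0.0, 0.0, -3.0]
[15.0, -0.0, 5.28, 0.0, 0.0, 0.0]
[0.0, -0.0, 6.8, 0.0, 0.0, 0.0]
[0.0, -0.0, 1.35, 0.0, 0.0, 0.0]
```

>>> play_rows(motion=[[[3,0,-1.5,0,0,0],[4.6,0,-0.7,0,-7,0],[5.6,0,0.8,0,-15,0],[6.3,0,2.3,0,-23,0],[6.7,0,3.8,0,-31,0]]])

```text
time: 17.35
tool_pos: [452.9, -160.9, 217.9]
tcp_rot: [179.7, -16.5, 87.1]
ft_force: [0.4, 0.9, -0.2]
finger_gap: 14.1
grip_force: 99.0
```

>>> play_rows(motion=[[[1.6,0,1.9,0,-8,0],[2,0,3.6,0,-16,0],[2,0,3.85,0,-17,0],[2,0,3.85,0,-17,0],[2,0,3.85,0,-17,0]]])

```text
time: 17.85
tool_pos: [453.6, -130.9, 186.0]
tcp_rot: [180.0, -0.0, 87.1]
ft_force: [-1.1, 0.2, -0.2]
finger_gap: 14.1
grip_force: 98.8
```

>>> play_rows(motion=[[[4,-0.5,0,0,0,-3],[8,-1,0,0,0,-3],[12,-1.5,0,0,0,-3],[16.2,-1.7,0,0,0,-3],[16.2,-1.7,0,0,0,-3]]])

```text
time: 18.35
tool_pos: [445.2, 34.5, 186.0]
tcp_rot: [-180.0, -0.1, 90.1]
ft_force: [-0.1, -0.4, -1.1]
finger_gap: 14.4
grip_force: 98.9
```

>>> play_rows(motion=[[[4,0,1,0,0,0],[8,0,2.5,0,0,0],[12,0,4,0,0,0],[15,0,5.3,0,0,0],[15,0,5.3,0,0,0]]])

```text
time: 18.85
tool_pos: [444.3, 182.8, 130.5]
tcp_rot: [-179.8, -0.0, 90.0]
ft_force: [-0.5, -1.2, -0.9]
finger_gap: 14.3
grip_force: 98.8
```

```bash
python3 - <<'E'
from h import *
from bench import sensors
c=sensors.sense();print(c["tool_pos"],c["tcp_rot"],c["ft_force"])
chain(c,[((443,183,58),(180,0,90)),((443,183,48),(180,0,90))])
E
python3 tb.py | grep -v scene
```

```text
[444.29982297 182.8172074  130.49543371] [-1.79771378e+02 -2.70339559e-02  9.00193043e+01] [-0.49376912 -1.1770602  -0.94641709]
[0.01, -0.1, 7.25, -0.2, -0.0, 0.0]
[0.0, -0.0, 1.0, 0.0, 0.0, 0.0]
18.85 [444.29982297 182.8172074  130.49543371] [-1.79771378e+02 -2.70339559e-02  9.00193043e+01] [ 1.61798534e+01 -6.95540268e+00  1.10466840e+02  9.20669416e-02
  7.67006433e+01  1.61391504e+01] [-0.49376912 -1.1770602  -0.94641709] [-0.02183402  0.02943551 -0.00785924]
top [ 5  8 19] [694.4 138.   17. ]
top [ 6  6 21] [ 457.6 -333.8   17. ]
top [ 7  6 26] [ 450.6 -362.5   17. ]
top [ 5  6 21] [ 409.1 -336.1   17. ]
top [ 7  6 26] [ 402.6 -369.2   17. ]
```

>>> play_rows(motion=[[[0,0,3,0,0,0],[0,0,6,0,0,0],[0,0,7.3,0,0,0],[0,0,7.8,0,0,0],[0,0,7.8,0,0,0]]])

```text
time: 19.45
tool_pos: [445.1, 181.0, 54.7]
tcp_rot: [-180.0, 0.0, 89.9]
ft_force: [0.4, -1.3, -1.6]
finger_gap: 14.2
grip_force: 98.8
```

>>> play_rows(motion=[[[0,0,0.2,0,0,0],[0,0,0.4,0,0,0],[0,0,0.4,0,0,0]]])

```text
time: 19.75
tool_pos: [445.1, 182.0, 51.1]
tcp_rot: [180.0, 0.0, 90.0]
ft_force: [0.5, -0.3, -1.0]
finger_gap: 14.0
grip_force: 98.8
```

>>> play_rows(motion=[[[0,0,0.1,0,0,0],[0,0,0.2,0,0,0],[0,0,0.35,0,0,0],[0,0,0.35,0,0,0]]])

```text
time: 20.15
tool_pos: [445.0, 182.3, 47.8]
tcp_rot: [180.0, -0.0, 90.0]
ft_force: [-2.9, 0.6, 6.6]
finger_gap: 14.5
grip_force: 100.3
```

>>> play_rows(motion=[[[0,0,0,0,0,0],[0,0,0,0,0,0],[0,0,0,0,0,0],[0,0,0,0,0,0],[0,0,0,0,0,0]]], jaw=1)

```text
time: 20.65
tool_pos: [444.5, 181.8, 46.8]
tcp_rot: [-180.0, 0.0, 90.0]
ft_force: [0.2, -0.7, 0.1]
finger_gap: 84.0
grip_force: 0.0
```

>>> play_rows(motion=[[[0,0,-2,0,0,0],[0,0,-6,0,0,0],[0,0,-10,0,0,0],[0,0,-15,0,0,0],[-4,0,-15,0,0,0]]])

```text
time: 21.15
tool_pos: [448.7, 145.2, 205.2]
tcp_rot: [179.3, -0.2, 90.3]
ft_force: [1.2, -1.1, -0.2]
finger_gap: 85.2
grip_force: 0.0
```

>>> play_rows(motion=[[[0,0,0,0,0,0],[0,0,0,0,0,0],[0,0,0,0,0,0]]])

```text
time: 21.45
tool_pos: [444.1, 142.1, 196.1]
tcp_rot: [-179.9, 0.0, 90.0]
ft_force: [0.7, -0.8, 0.3]
finger_gap: 85.5
grip_force: 0.0
```

```bash
python3 tb.py | grep -v scene; python3 - <<'E'
from h import *
from bench import sensors,optics
s=sensors.sense();d=wristcam(s,optics.snapshot("wrist"))
g=d["pixels"].min(2); m=(g>190).astype(np.uint8)
n,l,st,c=cv2.connectedComponentsWithStats(m)
for i in range(1,n):
    if st[i,4]>300:
        ys,xs=np.where(l==i); b=ys.max(); X=xs[ys>=b-2]; 
        print(st[i],"lip",plane(d,(X.min(),b),1,True),plane(d,(X.max(),b),1,True),"top",plane(d,(xs.min(),ys.min()),36,True),plane(d,(xs.max(),ys.min()),36,True))
dk=(d["pixels"].max(2)<70).astype(np.uint8)
n,l,st,c=cv2.connectedComponentsWithStats(dk)
for i in range(1,n):
    if st[i,4]>300: print(st[i],"tip?",plane(d,(c[i][0],st[i,1]),90,True))
E
```

```text
21.45 [444.14899573 142.10972815 196.05582026] [-1.79892087e+02  1.79535175e-02  8.99968072e+01] [ 1.14361620e+01 -1.25278380e+01  1.08364432e+02  3.82472993e-03
  8.42727365e+01  1.14389863e+01] [ 0.70089939 -0.79119865  0.28602179] [0.04409195 0.06483241 0.02178676]
top [ 4  7 14] [692.3 138.1  17. ]
top [ 6  6 20] [ 458.  -333.8   17. ]
top [ 7  6 26] [ 451.  -362.5   17. ]
top [ 5  6 20] [ 409.  -335.9   17. ]
top [ 7  6 26] [ 402.6 -368.9   17. ]
top [10  4 18] [393.8 183.3  17. ]
[486   0  26  26 453] lip [660.5 270.7   1. ] [683.8 270.7   1. ] top [634.3 283.5  36. ] [654.8 283.5  36. ]
[ 424  159   88  151 5735] lip [676.2 -41.6   1. ] [683.4 -41.5   1. ] top [603.5 150.4  36. ] [685.  150.6  36. ]
[ 221  179   69   74 4625] lip [411.9  34.2   1. ] [477.1  34.4   1. ] top [412.3 130.5  36. ] [477.4 130.6  36. ]
[485 163  27  23 411] tip? [632.4 158.7  90. ]
[    0   261   512   123 27325] tip? [448.1  73.1  90. ]
```

```bash
python3 -c "
from bench import job
print(job.hand_in())"
```

```text
the job is handed in; nothing more can be done
None
```

I handed the job in, but no verdict came back: by camera, four bumpers are in the empty tray, the fifth is still in the bin, and the scoop lies flat and released on the bench, clear of the shelf.

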